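# Hang the hot tiffin carrier from the rail with the hook

## Robot

A 6-joint arm with a two-finger parallel gripper is mounted at the origin on the work surface. World frame = base frame: x ahead of the robot, y to its left, z up, the work surface at z = 0. Lengths are in m, angles in rad, forces in N, time in s.
With the tool pointing down it reaches from about 0.375 to 0.9 m from the base axis. Payload 3.1 kg.
Tool frame: the origin (TCP) lies midway between the tips of the shut fingers; the grasp point (between the pads) lies 19 mm behind it; z points along the fingers, y is the line along which they close (so a half turn about z gives the same grasp; the last joint's range is limited). The gripper opens to 85 mm and grips with 20 to 120 N. Pads are 22 mm wide; open, the fingers measure 114 mm over their backs; the gripper's body (76 mm by 85 mm) begins 54 mm behind the grasp point. The pads swing forward as they close: fully open they stand 13 mm farther back than shut.
Start: joints at [-0.178, 0.527, 1.433, -0, 1.181, -0.178], TCP at [0.625, 0, 0.231] pointing down, gripper open.
Joint ranges: [-3.08, 3.08], [-0.75, 2.2], [0.22, 2.44], [-1.43, 4.57], [0, 2.65], [-2.85, 2.85]. Speed limits (rad/s): [2.79, 2.79, 3.14, 3.14, 3.14, 3.14].

## Interface

Orientations are given as a unit quaternion [x, y, z, w].
In Python, from station import manip gives the robot as it stands.
- The arm moves only by the tool step_arm, never from a script. Its argument "targets" is text: rows parted by semicolons, each of 4 numbers parted by spaces: the shift along the tool's x, y, z in mm, then the turn about the tool's z in degrees. A call has 1 to 12 rows; each row is the pose to reach, as a shift and turn from the pose commanded when the call began, along the tool's axes at that moment; what a row does not reach only later rows make up. A row lasts 1/10 s, in which the tool goes at most 50 mm and 8.59 degrees, less where a joint would pass 70% of its speed; a pose out of reach is approached as far as the arm can. A call with a gripper value outside its range is refused whole. "gripper" is the closure, from 0 (fully open) to 1 (shut), set as the call begins (left out, the last holds). The fingers move at their own pace and stop on an object; "squeeze" is the grip in N (left out, the last holds). Time passes only in rows, so rows that repeat a pose let the fingers close. It gives the time, the measured TCP pose, the force, the opening and the grip force at its end, in the units of the state.
- manip.sense(): the state, without advancing time (a new reading comes with each control period).
- manip.snapshot(name): name is "scene" or "side" or "wrist"; returns the picture (420x560x3 uint8, red, green, blue); there is no depth.
- manip.get_calibration(name): a dict with "fov_y" (degrees; the focal length in pixels is half the picture's height over the tangent of half this angle, whatever the lens; pixels are square), "cx", "cy" (the principal point, pixels), "extrinsics" (4x4, takes a point from camera to world coordinates); the wrist camera has in their place "tool_from_camera" (4x4, takes a point from camera to tool coordinates, whose origin is the TCP and whose axes are the flange's). Camera axes: x right, y down, z forward; pixel columns grow to the right and rows downward; lengths in m; the calibration is good to about 2 mm. A picture is of the moment at which its call begins: read the wrist's pose just before it. get_calibration takes no time and is no camera call.
- manip.sign_off(): hands the job in; it is judged then, once.
Trained networks look in the newest picture that a camera, given by its name, has taken for a name from the list of things; names that differ only in an ending like _2 or _b are one class to them, and where a whole thing is asked for, a point or a joint stands for the part that bears it (a point fixed in the world has none). Each returns a list of dicts, best first, with "p" (0 to 1); they miss things now and then, are a little off and sometimes report something else, mostly with a low value. They report only what shows in the picture. A call takes as long as a camera call. They do not tell look-alikes from the thing itself.
- manip.recognise(camera, query): "position" ([column, row] in pixels, amid what is visible of it).
- manip.masks_of(camera, query): "pixels" (420x560 bool, what is visible of it) and "position" ([column, row] in pixels, amid what is visible of it).
- manip.mark_of(camera, query): "position" ([column, row] in pixels: a listed point, or the origin of a listed thing).
The state is a dict: "t": time; "q": joint angles; "qd": joint speeds; "tau": joint torques, N m; "tcp_pos": TCP position; "tool_rot": TCP orientation; "force": force on the tool from outside, world axes, zero at the start; "ft_torque": the same for the moment, N m; "finger_gap": opening from 0.0 (shut) to 1.0 (fully open); "gripper_force": force on a finger pad.
Only numpy, scipy, OpenCV 4.12 (cv2) and the standard library are available. Lean on these libraries where they do the work, as an engineer would, in place of code of your own. Each camera call takes 0.05 s, during which the arm holds its last target. There are 200 camera calls.

## Task

The small tiffin carrier on the rack is packed hot and has to hang from the rail, out of the ants' way, so lift it with the steel hook and never touch it with the gripper. Take the hook off the rail, feel it in under the carrier's wire handle without shoving or tipping the carrier, lift the carrier over the rack's front rail and only then draw it out towards you. Hang the hook back on the rail with the carrier hanging from it, upright and still, and leave everything else where it stands.

Things in the scene. Friction and masses are not known exactly. Their poses are not given: they have to be found in the camera images.
- rail: Fixed hanging rail: level steel bar 12 mm thick along y, 370 mm long, top 300 mm above the slab, on posts 16 mm thick at y = -175 and 175 mm. Origin on the slab under the bar's middle; x points away from the robot. A ladle (bowl 60 mm wide) hangs fixed at y = 137 mm: keep clear. The flat feet are at most 12 mm high.
- hook: Loose C-shaped hook of flat steel bar 18 mm wide (y), 4 mm thick; 131 mm tall, 100 g. Hangs on the rail at the start. z up, origin half-way (top z = 67, bottom z = -64 mm). Both bends open to +x, which at the start points away from the robot; the spine is on -x, its inner face at x = -15 mm above z = 10, x = -10 mm below z = -22, slanting in between.
- hook_grip (a point): Centre of the upper bend (hook frame z = 48 mm): inside radius 15, outside width 38 mm along x. Its tip leg on +x ends 22 mm lower; the rail comes in from +x under that tip, then up into the bend. Seated, this point is 15 mm below the bar's top. Grip here from above, fingers closing along x on the outside of the bend, tips less than 20 mm below this point.
- hook_bowl (a point): Middle of the inner floor of the lower bend (hook frame z = -60 mm), where the carrier's handle comes to lie. Inside radius 10 mm; the metal below is 4 mm thick; its tip leg (x = 10 to 14 mm) ends 26 mm above this point.
- rack: Fixed low steel rack 200 x 380 mm (x, y). Origin on the slab under its middle; x points away from the robot. Board top at z = 40 mm. A retaining rail of 8 mm wire runs all round, its top at z = 70 mm; the front one is at x = -95 mm.
- carrier: Loose small round tiffin carrier, stainless steel, clipped lid, wire handle; in one of three places on the rack. 104 mm across (112 over the clips on its -x and +x sides), 74 mm high over the lid clips, 0.65 to 0.9 kg. Origin: centre of its underside, z up. Hung up, it is up to 0.3 rad out of plumb because the handle is stiff. More than about 2 N sideways on the handle tips it.
- carrier_pivot (a point): Middle of the wire handle's turning axis (carrier frame z = 58 mm; axis along y). The grip part, wire 5.6 mm thick and 52 mm long along y, is 75 mm from it. The stiff handle leans anywhere up to 0.36 rad to +x or -x, keeps its lean, and the lean is not reported: see it, or feel for it with the hook's open side ahead, its lower end between lid and handle, till the spine meets the wire.
- dabba: Bystander on the rack: round tiffin box without a handle, 84 mm across, 58 mm high. Origin at its underside.
- canister: Bystander on the rack: aluminium tea canister, 74 mm across, 105 mm high. Origin at its underside.
- pan: Bystander on the slab: aluminium tea pan, 140 mm across, 68 mm high, handle to its +x. Origin at its underside.
- brush: Bystander on the slab: plastic scrubbing brush, 165 mm long. Origin at its underside.
- strainer: Bystander on the slab: steel strainer, 100 mm across, handle to its +x. Origin at its underside.
- tumbler: Bystander on the slab: steel tumbler, 68 mm across, 85 mm high. Origin at its underside.
- tall_tiffin: Bystander on the slab: three-tier tiffin carrier, 140 mm across, 220 mm high. Origin at its underside.
There are look-alikes about, which are no part of the job. There is more than one size of the hook; the one meant has the size given above.

How it is judged:
By the outcome, as a careful person would: the job done as asked, in the order asked, and still so for the second after the job is handed in, with the robot touching nothing.
It also fails if it takes over 72 s, if anything falls off the work surface, if the arm or the gripper's body presses on something with over 40 N, if the wrist force passes 120 N, or if a joint passes its speed limit or range.

## Working session

There is one attempt and no reset: what is moved stays moved. The work goes in short steps, Python scripts to look and compute and a tool call to move; the robot and the scene stay as the last step left them, time stands still between calls to the robot, and variables do not carry over. Pictures are saved under pics/ and viewed, at most 12 in all, crops included, and the job is handed in when it is done.

Besides the shell and the picture viewer there is one more tool, called after "Emit:" by a JSON object that holds its "api" and its "payload". step_arm: Moves the arm, as the interface text tells. Its arguments: {"type":"object","properties":{"targets":{"type":"string"},"gripper":{"type":"number"},"squeeze":{"type":"number"}},"required":["targets"]}

```bash
mkdir -p pics
cat > h.py <<'E'
import numpy as np, cv2
from station import manip
from scipy.spatial.transform import Rotation as R
def cam(n,s=None):
    c=manip.get_calibration(n); f=210/np.tan(np.radians(c['fov_y'])/2)
    if n=='wrist':
        s=s or manip.sense(); T=np.eye(4);T[:3,:3]=R.from_quat(s['tool_rot']).as_matrix();T[:3,3]=s['tcp_pos']
        E=T@np.array(c['tool_from_camera'])
    else: E=np.array(c['extrinsics'])
    return f,c['cx'],c['cy'],E
def ray(n,p,s=None):
    f,cx,cy,E=cam(n,s); d=E[:3,:3]@np.array([(p[0]-cx)/f,(p[1]-cy)/f,1]); return E[:3,3],d
def atz(n,p,z,s=None):
    o,d=ray(n,p,s); return o+d*(z-o[2])/d[2]
def proj(n,P,s=None):
    f,cx,cy,E=cam(n,s); q=np.linalg.inv(E)@np.append(P,1); return np.array([cx+f*q[0]/q[2],cy+f*q[1]/q[2]])
def tri(a,b):
    (o1,d1),(o2,d2)=a,b; d1=d1/np.linalg.norm(d1);d2=d2/np.linalg.norm(d2)
    t=np.linalg.lstsq(np.c_[d1,-d2],o2-o1,rcond=None)[0]; p,q=o1+t[0]*d1,o2+t[1]*d2
    return (p+q)/2,np.linalg.norm(p-q)
E
python3 - <<'E'
from h import *
np.set_printoptions(precision=3,suppress=True)
s=manip.sense(); print(s['t'],s['tool_rot'],R.from_quat(s['tool_rot']).as_matrix())
for n in['scene','side','wrist']:
    cv2.imwrite(f'pics/{n}0.png',manip.snapshot(n)[:,:,::-1])
    print(n,cam(n)[0],cam(n)[3])
    if n!='wrist':
      for q in['rail','hook','hook_grip','hook_bowl','carrier','carrier_pivot','rack']:
        print(n,q,[(np.round(r['position']),round(r['p'],2)) for r in manip.mark_of(n,q)])
E
```

```text
0.0 [ 0.707  0.707 -0.001 -0.001] [[-0.     1.    -0.002]
 [ 1.     0.     0.   ]
 [ 0.    -0.002 -1.   ]]
scene 449.34810224981425 [[ 0.416  0.731 -0.541  1.297]
 [ 0.909 -0.337  0.244 -0.269]
 [-0.004 -0.594 -0.805  1.275]
 [ 0.     0.     0.     1.   ]]
scene rail [(array([330., 228.]), 0.64), (array([323., 188.]), 0.42)]
scene hook [(array([325., 191.]), 0.78), (array([253., 204.]), 0.63)]
scene hook_grip [(array([259., 212.]), 0.63), (array([329., 176.]), 0.56)]
scene hook_bowl [(array([326., 201.]), 0.59)]
scene carrier [(array([161., 295.]), 0.73)]
scene carrier_pivot [(array([157., 287.]), 0.69)]
scene rack [(array([200., 284.]), 0.6)]
side 418.4225407986971 [[ 0.706 -0.525  0.476 -0.051]
 [-0.708 -0.51   0.488 -0.515]
 [-0.014 -0.682 -0.731  1.07 ]
 [ 0.     0.     0.     1.   ]]
side rail [(array([251., 213.]), 0.66)]
side hook [(array([242., 275.]), 0.97), (array([257., 164.]), 0.61)]
side hook_grip [(array([258., 153.]), 0.78), (array([331., 260.]), 0.69), (array([256., 268.]), 0.63)]
side hook_bowl [(array([217., 293.]), 0.95), (array([258., 178.]), 0.66), (array([317., 201.]), 0.5)]
side carrier [(array([405., 305.]), 0.91)]
side carrier_pivot [(array([402., 294.]), 0.74)]
side rack [(array([363., 290.]), 0.82)]
wrist 298.4595916995665 [[ 1.    -0.     0.     0.625]
 [-0.    -0.96  -0.278  0.072]
 [ 0.001  0.278 -0.96   0.374]
 [ 0.     0.     0.     1.   ]]
```

View pics/scene0.png

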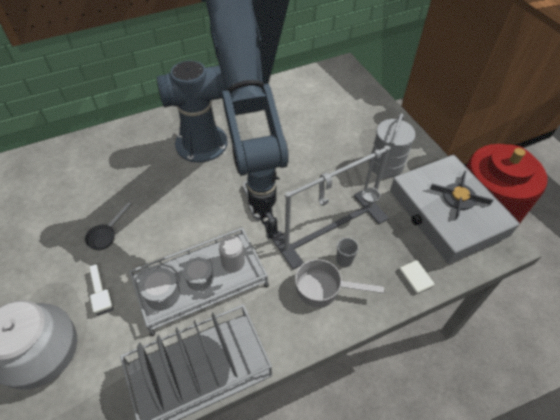

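View pics/side0.png

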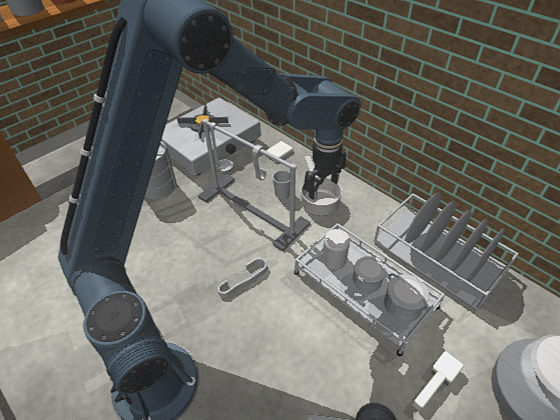

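The scene picture shows the rail (tops about 288,192 and 383,151) with the hook hanging near (325,185), and the rack with the carrier at its left end (158,287). The side view shows the hook on the rail at (258,163), a look-alike lying on the slab at (242,278), and the carrier at (404,296).

Run:
```python
from h import *
np.set_printoptions(precision=3,suppress=True)
T=lambda a,b:tri(ray('scene',a),ray('side',b))
print('rail -y',T((288,192),(295,166)),'+y',T((383,151),(209,123)))
for a,b in[((288,192),(295,166)),((383,151),(209,123))]: print(atz('scene',a,.297),atz('side',b,.297))
print('hook grip',T((329,176),(258,153)),'bowl',T((326,201),(258,178)))
print('pivot',T((157,287),(402,294)),atz('scene',(157,287),.098),atz('side',(402,294),.098))
print('carrier o',T((161,295),(405,305)))
print('rack',T((200,284),(363,290)))
# enlarge crops
a=cv2.imread('pics/scene0.png')[135:335,120:400]; b=cv2.imread('pics/side0.png')[110:350,190:450]
a=cv2.resize(a,(400,286),interpolation=3);a=cv2.resize(cv2.imread('pics/scene0.png')[225:325,125:275],(800,533),interpolation=2)
b=cv2.resize(cv2.imread('pics/side0.png')[220:350,285:450],(760,599),interpolation=2)
cv2.imwrite('pics/b.png',b)
# wrist projected hook
print(proj('wrist',np.array([.6,.2,.29])))
```

```text
rail -y (array([0.594, 0.087, 0.304]), np.float64(0.00687914560680196)) +y (array([0.561, 0.424, 0.295]), np.float64(0.0023307151314881447))
[0.587 0.093 0.297] [0.599 0.088 0.297]
[0.563 0.421 0.297] [0.56  0.424 0.297]
hook grip (array([0.578, 0.225, 0.284]), np.float64(0.013376377261422831)) bowl (array([0.58 , 0.23 , 0.174]), np.float64(0.0013050783680452743))
pivot (array([ 0.597, -0.324,  0.09 ]), np.float64(0.01899443605600163)) [ 0.604 -0.333  0.098] [ 0.59  -0.316  0.098]
carrier o (array([ 0.602, -0.331,  0.044]), np.float64(0.0016375911658153678))
rack (array([ 0.589, -0.208, -0.005]), np.float64(0.006354818124409438))
[ 111.419 -757.532]
```

View pics/b.png

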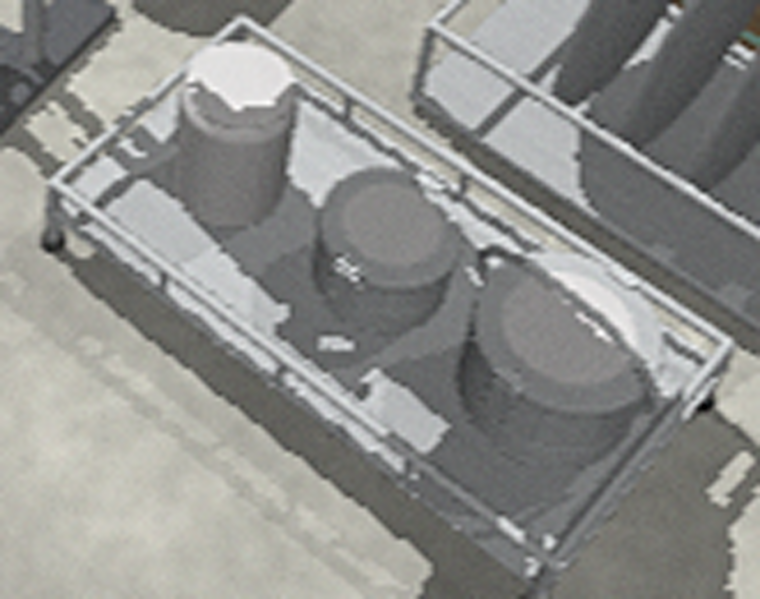

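Emit:
{"api": "step_arm", "payload": {"targets": "0 0 -50 0; 0 0 -100 0; 0 0 -150 0; 30 -10 -170 0; 75 -20 -170 -3; 120 -30 -170 -5; 165 -40 -170 -5; 210 -47 -170 -5; 227 -47 -170 -5; 227 -47 -170 -5"}}

```text
t: 1.85
tcp_pos: [0.5775, 0.2293, 0.4012]
tool_rot: [0.674, 0.739, 0.0, 0.0]
force: [0.2, 0.3, -0.8]
finger_gap: 1.0
gripper_force: 0.0
```

Run:
```python
from h import *
np.set_printoptions(precision=4,suppress=True)
s=manip.sense(); print(s['t'],s['tcp_pos'],s['tool_rot'],s['force'])
cv2.imwrite('pics/w1.png',manip.snapshot('wrist')[:,:,::-1])
for q in['hook_grip','hook_bowl','hook']:
    print(q,[(np.round(r['position'],1),round(r['p'],2),atz('wrist',r['position'],.285,s)) for r in manip.mark_of('wrist',q)])
rk=[[285+x/4.606,220+y/4.608] for x,y in((52,185),(245,22),(728,345),(548,568))]
P=np.array([atz('side',p,.068) for p in rk]); print(P, P.mean(0), np.linalg.norm(P[1]-P[0]),np.linalg.norm(P[3]-P[0]))
```

```text
1.85 [0.5775 0.2293 0.4012] [0.6741 0.7386 0.0001 0.    ] [ 0.2063  0.2788 -0.7605]
hook_grip [(array([188. , 242.2]), 0.86, array([0.4977, 0.1869, 0.285 ])), (array([280.5, 216.2]), 0.62, array([0.5813, 0.22  , 0.285 ]))]
hook_bowl [(array([283.6, 190.4]), 0.72, array([0.5817, 0.2442, 0.285 ])), (array([113.2, 227. ]), 0.62, array([0.4291, 0.1957, 0.285 ]))]
hook [(array([157.3, 230.3]), 0.86, array([0.4694, 0.1962, 0.285 ])), (array([285.3, 202. ]), 0.62, array([0.5843, 0.2337, 0.285 ]))]
[[ 0.4905 -0.0239  0.068 ]
 [ 0.6827 -0.0243  0.068 ]
 [ 0.6859 -0.3911  0.068 ]
 [ 0.4928 -0.3936  0.068 ]] [ 0.588  -0.2083  0.068 ] 0.19225031946326485 0.3697098829720939
```

View pics/w1.png

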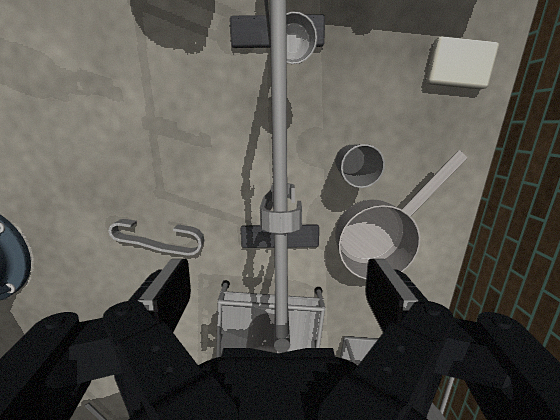

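The wrist view shows the hook on the rail at (281,219), spine to the left (towards the robot), and the bar vertical at column 280, so the 5° yaw fits.

Emit:
{"api": "step_arm", "payload": {"targets": "-6 3 40 0; -6 3 85 0; -6 3 120 0; -6 3 136 0; -6 3 136 0; -6 3 136 0"}}

```text
t: 2.65
tcp_pos: [0.5824, 0.2201, 0.2658]
tool_rot: [0.676, 0.737, 0.0, 0.0]
force: [0.3, 0.4, 0.2]
finger_gap: 1.0
gripper_force: 0.0
```

Emit:
{"api": "step_arm", "payload": {"targets": "0 0 0 0; 0 0 0 0; 0 0 0 0; 0 0 0 0; 0 0 0 0; 0 0 0 0; 0 0 0 0; 0 0 0 0", "gripper": 1, "squeeze": 60}}

```text
t: 3.45
tcp_pos: [0.5815, 0.2215, 0.2667]
tool_rot: [0.675, 0.737, 0.0, 0.0]
force: [-2.1, -1.0, 6.3]
finger_gap: 0.429
gripper_force: 60.5
```

Run:
```python
from h import *
np.set_printoptions(precision=4,suppress=True)
s=manip.sense(); print(s['t'],s['tcp_pos'],s['tool_rot'],s['force'],s['ft_torque'])
a=manip.snapshot('wrist')[:,:,::-1]; b=manip.snapshot('side')[:,:,::-1]
c=np.hstack([cv2.resize(a[130:330,180:400],None,fx=1.9,fy=1.9,interpolation=2),cv2.resize(b[110:210,210:310],(380,380),interpolation=2)])
cv2.imwrite('pics/g.png',c)
for n in('side','scene'):
  if n=='scene': manip.snapshot(n)
  for q in['hook_grip','hook_bowl']: print(n,q,[(np.round(r['position'],1),round(r['p'],2)) for r in manip.mark_of(n,q)])
```

```text
3.45 [0.5815 0.2215 0.2667] [0.6755 0.7374 0.0005 0.0004] [-2.1149 -0.9808  6.3377] [-0.0867  0.3343  0.0038]
side hook_grip [(array([256.5, 267.5]), 0.92), (array([256.3, 149.1]), 0.6)]
side hook_bowl [(array([259.5, 178.5]), 0.63), (array([220.6, 290.8]), 0.61)]
scene hook_grip [(array([328.1, 178. ]), 0.72), (array([256.6, 215.9]), 0.67), (array([330.2, 226.1]), 0.16)]
scene hook_bowl [(array([250.2, 181.8]), 0.73), (array([322.9, 204.4]), 0.71)]
```

View pics/g.png

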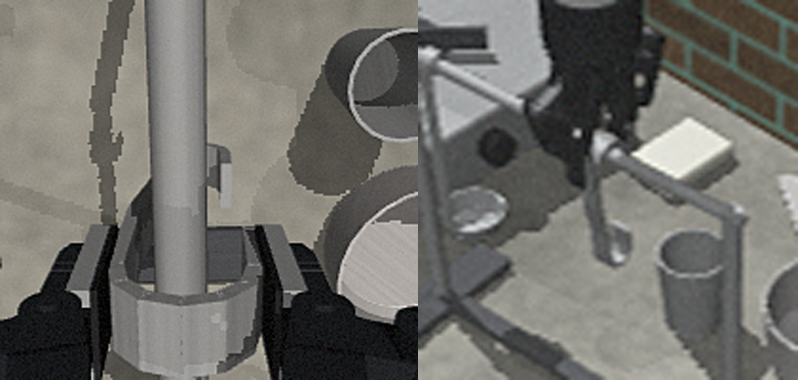

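The hook's upper bend sits between the pads on both sides (crop centre 185,330); it is still on the bar.

Emit:
{"api": "step_arm", "payload": {"targets": "0 0 -15 0; 0 0 -30 0; 0 0 -46 0; 0 0 -46 0; 0 -20 -46 0; 0 -50 -46 0; 0 -90 -46 0; 0 -110 -70 0; 0 -110 -110 0; -30 -110 -130 0; -75 -110 -130 3; -120 -110 -130 5"}}

```text
t: 5.0
tcp_pos: [0.4823, 0.0915, 0.3954]
tool_rot: [0.707, 0.707, 0.0, 0.001]
force: [0.7, -0.8, -0.9]
finger_gap: 0.433
gripper_force: 60.3
```

Run:
```python
from h import *
np.set_printoptions(precision=4,suppress=True)
s=manip.sense(); print(s['t'],s['tcp_pos'],s['tool_rot'],s['force'],s['ft_torque'],s['finger_gap'],s['gripper_force'])
manip.snapshot('side');manip.snapshot('scene')
for n in('side','scene'):
  for q in['hook_grip','hook_bowl']: print(n,q,[(np.round(r['position'],1),round(r['p'],2)) for r in manip.mark_of(n,q)])
t=s['tcp_pos']
for dz in(.019,-.089): print(proj('side',t+[0,0,dz]),proj('scene',t+[0,0,dz]))
```

```text
5.0 [0.4823 0.0915 0.3954] [0.7068 0.7074 0.0005 0.0006] [ 0.6663 -0.7805 -0.9154] [-0.0047 -0.0377 -0.0425] 0.43311360003101607 60.34204181160021
side hook_grip [(array([256.8, 267.2]), 0.85), (array([259.8, 150.9]), 0.53)]
side hook_bowl [(array([220.6, 292.1]), 0.92), (array([262.1, 182.1]), 0.71)]
scene hook_grip [(array([270.5, 138.6]), 0.61), (array([258.4, 213.8]), 0.56)]
scene hook_bowl [(array([246.8, 183.9]), 0.65), (array([269.9, 167.2]), 0.55), (array([156.5, 285.1]), 0.27)]
[261.9373 151.8836] [271.6216 137.7539]
[263.7909 183.7825] [271.9669 164.82  ]
```

Emit:
{"api": "step_arm", "payload": {"targets": "-45 0 0 0; -90 0 0 0; -135 0 0 0; -180 0 0 0; -225 0 0 0; -270 -5 10 0; -315 -10 25 0; -360 -12 40 0; -390 -12 45 0; -400 -12 45 0; -400 -12 45 0; -400 -12 45 0"}}

```text
t: 6.5
tcp_pos: [0.4709, -0.306, 0.3504]
tool_rot: [0.706, 0.708, 0.0, -0.0]
force: [-0.5, -0.3, -0.6]
finger_gap: 0.432
gripper_force: 60.3
```

Run:
```python
from h import *
np.set_printoptions(precision=4,suppress=True)
s=manip.sense(); print(s['t'],s['tcp_pos'],s['tool_rot'],s['force'])
a=manip.snapshot('wrist')[:,:,::-1]; cv2.imwrite('pics/w2.png',cv2.resize(a,(800,600),interpolation=2))
for q,z in[('carrier_pivot',.098),('carrier',.04),('hook_bowl',.16)]:
    print(q,[(np.round(r['position'],1),round(r['p'],2),atz('wrist',r['position'],z,s)) for r in manip.mark_of('wrist',q)])
```

```text
6.5 [ 0.4709 -0.306   0.3504] [ 0.7064  0.7078  0.0004 -0.0004] [-0.5036 -0.2736 -0.5726]
carrier_pivot [(array([372.4, 194.6]), 0.97, array([ 0.6001, -0.3272,  0.098 ]))]
carrier [(array([362. , 186.1]), 0.69, array([ 0.6018, -0.3273,  0.04  ]))]
hook_bowl [(array([282.1, 214.2]), 0.64, array([ 0.4765, -0.3362,  0.16  ]))]
```

View pics/w2.png

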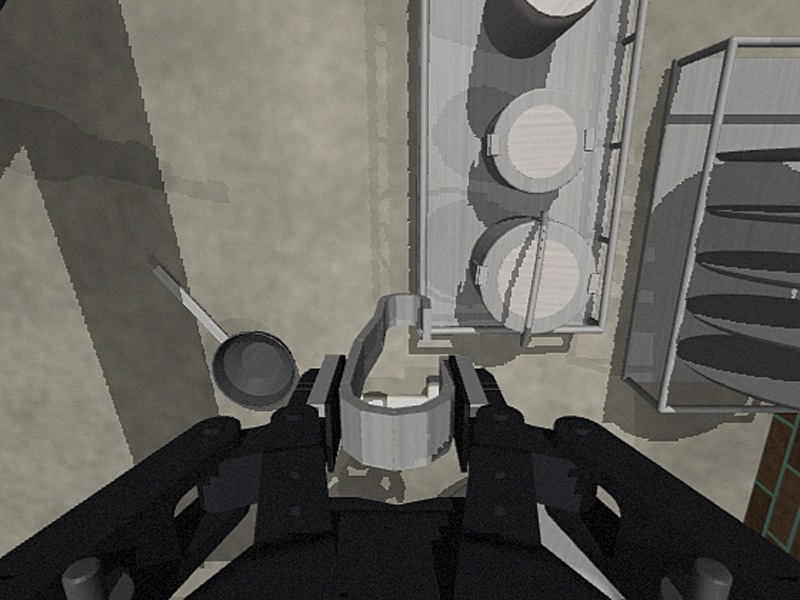

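The wrist view shows the carrier (lid centre about 537,278 in the 800-wide picture). Its handle runs as a straight line from (544,213) to (525,343) in line with its pivots, which suggests a lean of about -0.32 rad towards the robot. I'll check this against the other views.

Run:
```python
from h import *
np.set_printoptions(precision=4,suppress=True)
s=manip.sense()
print('bowl',atz('wrist',(282.1,214.2),.2605,s),'hooktop edges',[atz('wrist',(x*.7,y*.7),.3875,s) for x,y in((397,412),(397,465))])
print('wire mid',atz('wrist',(375.2,194.6),.169,s))
for n in('scene','side'): manip.snapshot(n)
for th in(-.34,-.2,0,.3):
  c,k=np.cos(-.05),np.sin(-.05)
  for u in(-26,26):
    x=.075*np.sin(th);y=u/1000;P=np.array([.600+c*x-k*y,-.327+k*x+c*y,.098+.075*np.cos(th)])
    p=proj('side',P);print(th,u,'side crop',(p-[285,220])*4.606,'scene',proj('scene',P),'wrist800',proj('wrist',P,s)/.7)
for q,z in[('carrier_pivot',.098),('carrier',.04)]:
  for n in('side','scene'): print(n,q,[(atz(n,r['position'],z),round(r['p'],2)) for r in manip.mark_of(n,q)])
```

```text
bowl [ 0.4747 -0.306   0.2605] hooktop edges [array([ 0.471 , -0.2981,  0.3875]), array([ 0.471 , -0.3156,  0.3875])]
wire mid [ 0.5802 -0.3111  0.169 ]
-0.34 -26 side crop [604.3927 330.1691] scene [142.0199 269.1996] wrist800 [523.2779 326.7977]
-0.34 26 side crop [525.3307 270.2584] scene [160.2528 263.1956] wrist800 [532.2991 263.6804]
-0.2 -26 side crop [616.6871 316.3619] scene [142.5284 271.6596] wrist800 [536.7871 328.595 ]
-0.2 26 side crop [537.5046 256.937 ] scene [160.8699 265.5966] wrist800 [546.4737 265.0703]
0 -26 side crop [633.5532 298.8095] scene [143.5166 275.8001] wrist800 [555.8716 330.1401]
0 26 side crop [554.3676 240.1325] scene [161.9872 269.6544] wrist800 [566.4387 266.4499]
0.3 -26 side crop [655.8217 278.7368] scene [145.4935 283.0322] wrist800 [581.5861 330.0222]
0.3 26 side crop [576.9987 221.2262] scene [164.0881 276.774 ] wrist800 [593.1653 267.0136]
side carrier_pivot [(array([ 0.6049, -0.319 ,  0.098 ]), 0.7)]
scene carrier_pivot [(array([ 0.5954, -0.3296,  0.098 ]), 0.82)]
side carrier [(array([ 0.604 , -0.3281,  0.04  ]), 0.71)]
scene carrier [(array([ 0.6029, -0.3303,  0.04  ]), 0.88), (array([0.7815, 0.1036, 0.04  ]), 0.35)]
```

Emit:
{"api": "step_arm", "payload": {"targets": "-21 0 40 0; -21 0 80 0; -21 0 115 0; -21 0 132 0; -21 0 132 0; -21 25 132 0; -21 50 132 0; -21 70 132 0; -21 82 132 0; -21 90 132 0; -21 90 132 0; -21 90 132 0"}}

```text
t: 8.2
tcp_pos: [0.5597, -0.3287, 0.2184]
tool_rot: [0.707, 0.707, -0.0, -0.0]
force: [-0.3, 0.1, -0.8]
finger_gap: 0.428
gripper_force: 60.3
```

Run:
```python
from h import *
np.set_printoptions(precision=4,suppress=True)
s=manip.sense(); print(s['t'],s['tcp_pos'],s['tool_rot'],s['force'])
a=manip.snapshot('wrist')[:,:,::-1]; b=manip.snapshot('side')[:,:,::-1]
c=np.hstack([cv2.resize(a[100:300,200:400],(400,400),interpolation=2),cv2.resize(b[240:340,350:450],(400,400),interpolation=2)])
cv2.imwrite('pics/i.png',c)
for x in(-.012,-.01,-.004,0,.004): print(x,*[ (proj('wrist',np.array([.579+x,-.327+u,.170]),s)-[200,100])*2 for u in(-.02,.02)])
t=s['tcp_pos']
print('spine',*[(proj('wrist',t+[-.010,u,-.05],s)-[200,100])*2 for u in(-.009,.009)],'tip',(proj('wrist',t+[.012,0.009,-.064],s)-[200,100])*2)
```

```text
8.2 [ 0.5597 -0.3287  0.2184] [ 0.7071  0.7071 -0.0002 -0.0003] [-0.2705  0.0823 -0.8298]
-0.012 [175.7162 314.2422] [176.8214 203.6103]
-0.01 [181.4329 314.2409] [182.8599 203.6086]
-0.004 [198.5831 314.2369] [200.9755 203.6032]
0 [210.0168 314.2343] [213.0528 203.5997]
0.004 [221.4506 314.2316] [225.1303 203.5961]
spine [126.1486 287.9122] [125.4092 238.7147] tip [188.021  226.7099]
```

View pics/i.png

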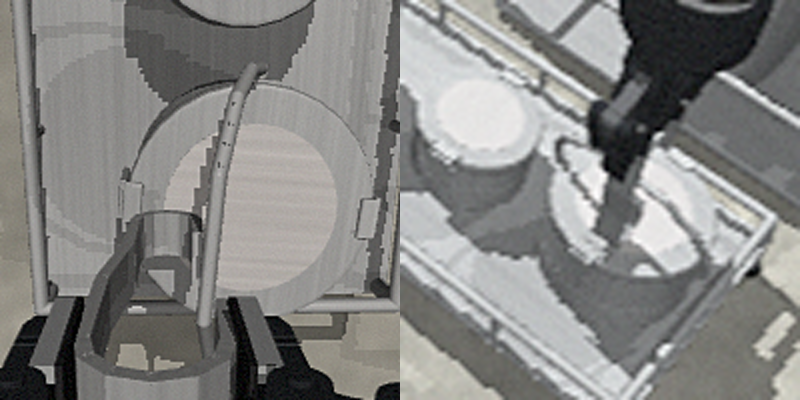

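The wrist crop shows the wire at (212,260), just ahead of the hook's lower tip at (197,225). That puts the wire at x ≈ 0.579 m, as predicted, so I advance until it lies over the bowl.

Emit:
{"api": "step_arm", "payload": {"targets": "0 5 0 0; 0 10 0 0; 0 14 0 0; 0 17 0 0; 0 19 0 0; 0 19 0 0; 0 19 0 0; 0 19 0 0"}}

```text
t: 9.1
tcp_pos: [0.5792, -0.3288, 0.2183]
tool_rot: [0.707, 0.707, -0.0, -0.0]
force: [1.0, -0.3, -0.8]
finger_gap: 0.432
gripper_force: 60.3
```

Run:
```python
from h import *
np.set_printoptions(precision=4,suppress=True)
s=manip.sense(); print(s['t'],s['tcp_pos'],s['tool_rot'],s['force'],s['ft_torque'])
a=manip.snapshot('wrist')[:,:,::-1]; b=manip.snapshot('side')[:,:,::-1]
c=np.hstack([cv2.resize(a[180:300,220:340],(480,480),interpolation=2),cv2.resize(b[260:320,370:410],(320,480),interpolation=2)])
cv2.imwrite('pics/i2.png',c)
for x in(-.01,0,.01): print(x,*[ (proj('wrist',s['tcp_pos']+[x,u,-.049],s)-[220,180])*4 for u in(-.009,.009)])
```

```text
9.1 [ 0.5792 -0.3288  0.2183] [ 0.7071  0.7071 -0.0001 -0.0001] [ 1.0033 -0.2718 -0.7872] [ 0.0022 -0.0219 -0.0287]
-0.01 [171.8688 258.0536] [170.3839 159.2456]
0 [229.6009 258.0337] [229.5492 159.2262]
0.01 [287.3319 258.0138] [288.7134 159.2068]
```

View pics/i2.png

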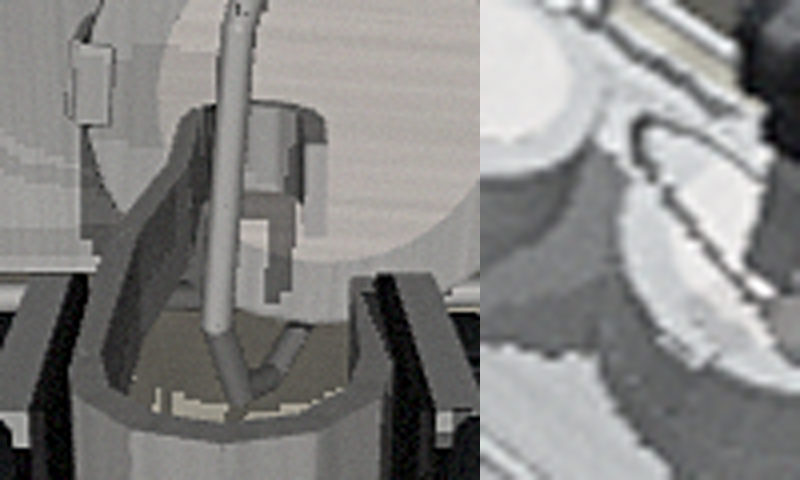

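The wire lies between spine and tip, at (226,200) in the crop, within 1 mm of the bowl's middle. The hook is a few mm off towards -y, so I correct that and raise it to meet the wire.

Emit:
{"api": "step_arm", "payload": {"targets": "3 0 0 0; 3 0 -10 0; 3 0 -20 0; 3 0 -28 0; 3 0 -34 0; 3 0 -37 0; 3 0 -39 0; 3 0 -41 0; 3 0 -41 0", "squeeze": 90}}

```text
t: 10.1
tcp_pos: [0.5792, -0.3254, 0.2582]
tool_rot: [0.707, 0.707, 0.0, -0.001]
force: [0.7, -0.7, -7.4]
finger_gap: 0.42
gripper_force: 93.2
```

Emit:
{"api": "step_arm", "payload": {"targets": "0 2 -3 0; 0 4 -6 0; 0 7 -9 0; 0 10 -12 0; 0 13 -15 0; 0 16 -19 0; 0 18 -23 0; 0 18 -28 0; 0 18 -34 0; 0 18 -40 0; 0 18 -40 0; 0 18 -40 0"}}

```text
t: 11.3
tcp_pos: [0.5969, -0.3258, 0.2995]
tool_rot: [0.707, 0.707, -0.0, -0.0]
force: [-1.6, -0.5, -8.5]
finger_gap: 0.415
gripper_force: 93.0
```

Run:
```python
from h import *
np.set_printoptions(precision=4,suppress=True)
s=manip.sense(); print(s['t'],s['tcp_pos'],s['force'],s['ft_torque'])
a=manip.snapshot('side')[:,:,::-1]; b=manip.snapshot('scene')[:,:,::-1]
c=np.hstack([cv2.resize(a[200:340,320:460],(400,400),interpolation=2),cv2.resize(b[210:320,110:220],(400,400),interpolation=2)])
cv2.imwrite('pics/l.png',c)
for n in('side','scene'): print(n,[(atz(n,r['position'],.04+s['tcp_pos'][2]-.2575),round(r['p'],2)) for r in manip.mark_of(n,'carrier')])
```

```text
11.3 [ 0.5969 -0.3258  0.2995] [-1.5636 -0.4749 -8.4697] [-0.0269  0.1082  0.0389]
side [(array([ 0.5871, -0.3277,  0.082 ]), 0.69)]
scene [(array([ 0.5872, -0.3275,  0.082 ]), 0.71)]
```

View pics/l.png

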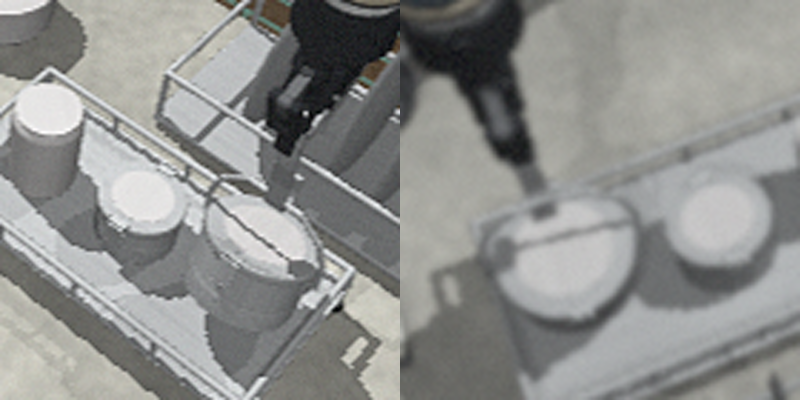

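The carrier hangs from the hook and is clear of the board, tilted a little, at about (255,255) in the left crop. I lift it well over the front rail first, then draw it out.

Emit:
{"api": "step_arm", "payload": {"targets": "0 0 -5 0; 0 0 -15 0; 0 0 -30 0; 0 0 -45 0; 0 0 -57 0; 0 0 -65 0; 0 0 -65 0; 0 0 -65 0; 0 -4 -65 0; 0 -12 -65 0; 0 -22 -65 0; 0 -34 -65 0"}}

```text
t: 12.7
tcp_pos: [0.5621, -0.3258, 0.3639]
tool_rot: [0.707, 0.707, -0.0, -0.001]
force: [-0.3, -0.6, -8.8]
finger_gap: 0.42
gripper_force: 93.0
```

Emit:
{"api": "step_arm", "payload": {"targets": "0 -12 0 0; 0 -24 0 0; 0 -36 0 0; 0 -48 0 0; 0 -60 0 0; 0 -72 0 0; 0 -84 0 0; 0 -96 0 0; 0 -108 0 0; 0 -116 0 0; 0 -121 0 0; 0 -123 0 0"}}

```text
t: 13.9
tcp_pos: [0.4398, -0.3258, 0.3644]
tool_rot: [0.707, 0.707, -0.0, -0.0]
force: [-0.8, -0.8, -8.7]
finger_gap: 0.422
gripper_force: 93.0
```

Emit:
{"api": "step_arm", "payload": {"targets": "3 0 0 0; 10 0 0 0; 20 0 0 0; 32 0 0 0; 46 0 0 0; 60 0 0 0; 74 0 0 0; 88 0 0 0; 102 0 0 0; 116 0 0 0; 130 0 0 0; 144 0 0 0"}}

```text
t: 15.1
tcp_pos: [0.4404, -0.1807, 0.3644]
tool_rot: [0.707, 0.707, 0.0, 0.0]
force: [0.6, 0.2, -9.1]
finger_gap: 0.423
gripper_force: 92.8
```

Emit:
{"api": "step_arm", "payload": {"targets": "14 0 0 0; 28 0 0 0; 42 0 0 0; 56 0 0 0; 70 0 0 0; 84 0 0 0; 98 0 0 0; 112 0 0 0; 126 0 0 0; 140 0 0 0; 154 0 0 0; 168 0 0 0"}}

```text
t: 16.3
tcp_pos: [0.4404, -0.0127, 0.3644]
tool_rot: [0.707, 0.707, 0.0, 0.0]
force: [0.4, 0.3, -8.4]
finger_gap: 0.425
gripper_force: 92.9
```

Run:
```python
from h import *
np.set_printoptions(precision=4,suppress=True)
s=manip.sense(); print(s['t'],s['tcp_pos'],s['force'],s['ft_torque'],s['finger_gap'])
manip.snapshot('scene')
print([(atz('scene',r['position'],.14),round(r['p'],2)) for r in manip.mark_of('scene','carrier')])
manip.snapshot('side')
print([(atz('side',r['position'],0),round(r['p'],2)) for r in manip.mark_of('side','tumbler')])
print([(atz('side',r['position'],0),round(r['p'],2)) for r in manip.mark_of('side','pan')])
```

```text
16.3 [ 0.4404 -0.0127  0.3644] [ 0.4132  0.2598 -8.3888] [ 0.0342 -0.0014  0.0296] 0.4245311566103621
[(array([ 0.4437, -0.013 ,  0.14  ]), 0.55)]
[(array([0.7057, 0.2421, 0.    ]), 0.58)]
[]
```

Run:
```python
from h import *
np.set_printoptions(precision=4,suppress=True)
s=dict(tcp_pos=np.array([.5775,.2293,.4012]),tool_rot=[.6741,.7386,.0001,0])
print('pan',atz('wrist',(378,247),.068,s),atz('wrist',(339,245),.068,s),'tumbler',atz('wrist',(362,165),.085,s),atz('wrist',(341,165),.085,s))
print('rail',[atz('wrist',p,.3,s) for p in((279,10),(280,120),(281,200),(282,340))])
manip.snapshot('scene')
for q in('pan','tumbler'): print([(atz('scene',r['position'],0),round(r['p'],2)) for r in manip.mark_of('scene',q)])
```

```text
pan [0.7623 0.1121 0.068 ] [0.6948 0.1097 0.068 ] tumbler [0.706 0.251 0.085] [0.6738 0.248  0.085 ]
rail [array([0.5651, 0.3781, 0.3   ]), array([0.5728, 0.3033, 0.3   ]), array([0.5797, 0.239 , 0.3   ]), array([0.5939, 0.0989, 0.3   ])]
[(array([0.7634, 0.115 , 0.    ]), 0.87)]
[(array([0.5641, 0.2624, 0.    ]), 0.59), (array([0.7165, 0.2422, 0.    ]), 0.58)]
```

Emit:
{"api": "step_arm", "payload": {"targets": "14 0 0 0; 30 0 0 0; 48 0 0 0; 66 0 0 0; 84 0 0 0; 102 2 0 -1; 120 6 0 -2; 138 11 0 -3; 156 16 0 -4; 174 21 0 -5; 190 26 0 -5; 203 29 0 -5"}}

```text
t: 17.9
tcp_pos: [0.4701, 0.1895, 0.3641]
tool_rot: [0.676, 0.737, -0.0, 0.0]
force: [-0.8, 0.2, -8.4]
finger_gap: 0.418
gripper_force: 92.9
```

Emit:
{"api": "step_arm", "payload": {"targets": "10 1 5 0; 17 2 12 0; 20 2 20 0; 20 2 28 0; 20 2 36 0; 20 2 42 0; 20 2 46 0; 20 2 47 0; 20 2 47 0; 20 2 47 0; 20 2 47 0; 20 2 47 0"}}

```text
t: 19.1
tcp_pos: [0.4698, 0.2093, 0.3176]
tool_rot: [0.676, 0.737, 0.0, 0.0]
force: [-0.3, -0.5, -9.2]
finger_gap: 0.418
gripper_force: 92.9
```

Run:
```python
from h import *
np.set_printoptions(precision=4,suppress=True)
s=manip.sense(); M=R.from_quat(s['tool_rot']).as_matrix()
print(s['t'],s['tcp_pos'],M,s['force'],s['ft_torque'],s['finger_gap'])
print('tool shift to seat',1000*M.T@(np.array([.5815,.2215,.2667])-s['tcp_pos']))
a=manip.snapshot('side')[:,:,::-1]
b=manip.snapshot('wrist')[:,:,::-1]
cv2.imwrite('pics/r.png',np.hstack([cv2.resize(b[100:350,130:430],(480,400),interpolation=2),cv2.resize(a[120:270,190:310],(320,400),interpolation=2)]))
```

```text
19.1 [0.4698 0.2093 0.3176] [[-0.0872  0.9962  0.0007]
 [ 0.9962  0.0872  0.0001]
 [ 0.0001  0.0007 -1.    ]] [-0.3245 -0.4794 -9.1917] [0.0316 0.0373 0.0231] 0.41844701815196345
tool shift to seat [  2.3865 112.3212  51.0025]
```

View pics/r.png

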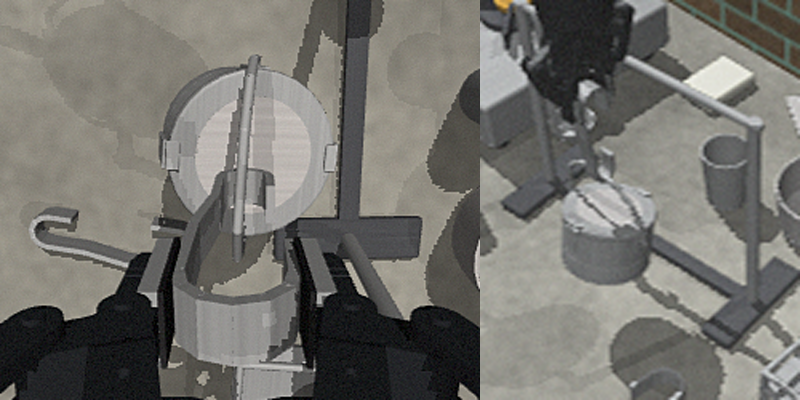

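The carrier hangs nearly upright from the hook (wrist crop 245,160) and the hook is unchanged in the grip. The bar is still beyond the hook, so I enter over it now.

Emit:
{"api": "step_arm", "payload": {"targets": "0 4 0 0; 0 12 0 0; 1 24 0 0; 1 36 0 0; 1 48 0 0; 1 60 0 0; 2 72 0 0; 2 84 0 0; 2 96 0 0; 2 105 0 0; 2 110 0 0; 2 112 0 0"}}

```text
t: 20.4
tcp_pos: [0.5819, 0.221, 0.3171]
tool_rot: [0.676, 0.737, 0.0, 0.0]
force: [1.3, 0.7, -7.8]
finger_gap: 0.423
gripper_force: 92.9
```

Emit:
{"api": "step_arm", "payload": {"targets": "0 0 0 0; 0 0 0 0; 0 0 5 0; 0 0 12 0; 0 0 20 0; 0 0 28 0; 0 0 35 0; 0 0 41 0; 0 0 45 0; 0 0 47 0; 0 0 48 0; 0 0 48 0"}}

```text
t: 21.6
tcp_pos: [0.5808, 0.221, 0.2693]
tool_rot: [0.676, 0.737, -0.0, -0.0]
force: [-1.2, -0.2, -9.4]
finger_gap: 0.422
gripper_force: 93.0
```

Not seated yet, so I lower the last millimetres by feel.

Emit:
{"api": "step_arm", "payload": {"targets": "0 0 1 0; 0 0 2 0; 0 0 2 0; 0 0 2 0; 0 0 2 0"}}

```text
t: 22.1
tcp_pos: [0.5806, 0.221, 0.2673]
tool_rot: [0.676, 0.737, -0.0, -0.0]
force: [-0.3, 0.7, -8.5]
finger_gap: 0.42
gripper_force: 93.0
```

Run:
```python
from h import *
s=manip.sense(); print(s['tcp_pos'],s['force'],s['ft_torque'])
b=manip.snapshot('wrist')[:,:,::-1];a=manip.snapshot('side')[:,:,::-1]
cv2.imwrite('pics/r2.png',np.hstack([cv2.resize(b[100:350,130:430],(480,400),interpolation=2),cv2.resize(a[120:270,190:310],(320,400),interpolation=2)]))
```

```text
[0.58061231 0.22098651 0.26725225] [-0.31606594  0.69186948 -8.46039353] [-0.01190929  0.17850358 -0.01313574]
```

View pics/r2.png

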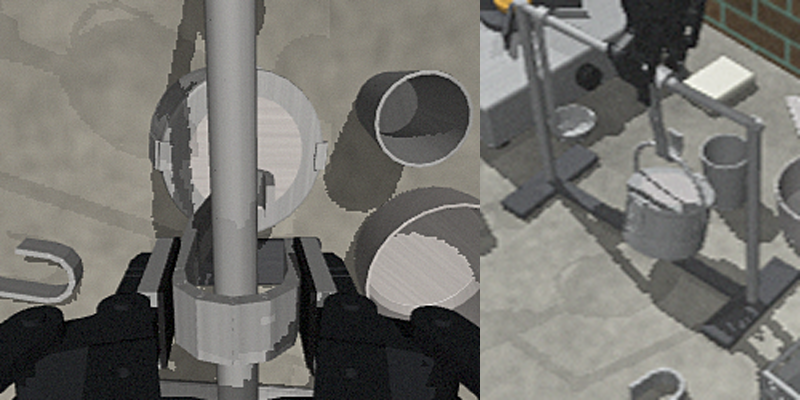

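The bar passes through the upper bend (235,290) and the carrier hangs below it, clear of the tumbler and the posts. It is not bearing yet.

Emit:
{"api": "step_arm", "payload": {"targets": "0 0 0.7 0; 0 0 1.4 0; 0 0 2 0; 0 0 2 0"}}

```text
t: 22.6
tcp_pos: [0.5811, 0.2211, 0.2669]
tool_rot: [0.676, 0.737, 0.001, 0.0]
force: [-4.3, -0.6, 2.7]
finger_gap: 0.423
gripper_force: 94.3
```

Emit:
{"api": "step_arm", "payload": {"targets": "0 -0.5 0 0; 0 -1 0 0; 0 -1 0 0; 0 -1 0 0", "squeeze": 20}}

```text
t: 23.0
tcp_pos: [0.5811, 0.2211, 0.2668]
tool_rot: [0.676, 0.737, 0.001, 0.001]
force: [-3.3, -0.1, 6.2]
finger_gap: 0.421
gripper_force: 94.7
```

Emit:
{"api": "step_arm", "payload": {"targets": "0 0 0 0; 0 0 0 0; 0 0 0 0; 0 0 0 0", "gripper": 0.5, "squeeze": 20}}

```text
t: 23.4
tcp_pos: [0.5803, 0.221, 0.2651]
tool_rot: [0.676, 0.737, 0.0, 0.0]
force: [-0.6, 0.5, 0.1]
finger_gap: 0.501
gripper_force: 0.0
```

Emit:
{"api": "step_arm", "payload": {"targets": "0 0 0 0; 0 0 0 0; 0 0 0 0; 0 0 0 0; 0 0 0 0; 0 0 0 0; 0 0 0 0; 0 0 0 0", "gripper": 0.2}}

```text
t: 24.2
tcp_pos: [0.58, 0.221, 0.2653]
tool_rot: [0.676, 0.737, -0.0, -0.0]
force: [-0.3, -0.2, -0.3]
finger_gap: 0.801
gripper_force: 0.0
```

Emit:
{"api": "step_arm", "payload": {"targets": "0 0 0 0; 0 0 0 0; 0 0 0 0", "gripper": 0}}

```text
t: 24.5
tcp_pos: [0.58, 0.221, 0.2653]
tool_rot: [0.676, 0.737, 0.0, -0.0]
force: [-0.4, -0.9, 0.2]
finger_gap: 1.002
gripper_force: 0.0
```

Emit:
{"api": "step_arm", "payload": {"targets": "0 0 -5 0; 0 0 -20 0; 0 0 -45 0; 0 0 -80 0; 0 0 -115 0; 0 0 -140 0; 0 0 -140 0; 0 0 -140 0; 0 0 -140 0; 0 0 -140 0; 0 0 -140 0; 0 0 -140 0"}}

```text
t: 25.7
tcp_pos: [0.5799, 0.2209, 0.4045]
tool_rot: [0.676, 0.737, -0.001, -0.0]
force: [-0.1, -0.4, -0.1]
finger_gap: 1.004
gripper_force: 0.0
```

Run:
```python
from h import *
np.set_printoptions(precision=4,suppress=True)
s=manip.sense(); print(s['t'],s['tcp_pos'],s['force'])
b=manip.snapshot('wrist')[:,:,::-1];a=manip.snapshot('side')[:,:,::-1]
cv2.imwrite('pics/f.png',np.hstack([cv2.resize(b[100:350,130:430],(480,400),interpolation=2),cv2.resize(a[120:270,190:310],(320,400),interpolation=2)]))
for q in('carrier','hook_grip'):print([(np.round(r['position'],1),round(r['p'],2)) for r in manip.mark_of('wrist',q)],[(np.round(r['position'],1),round(r['p'],2)) for r in manip.mark_of('side',q)])
```

```text
25.7 [0.5799 0.2209 0.4045] [-0.1156 -0.3984 -0.0844]
[(array([278.1, 166.7]), 0.64), (array([281.7, 193.9]), 0.54)] [(array([265. , 204.5]), 0.57)]
[(array([277.8, 201.5]), 0.83)] [(array([256.6, 267.7]), 0.69), (array([257.3, 151.1]), 0.59)]
```

View pics/f.png

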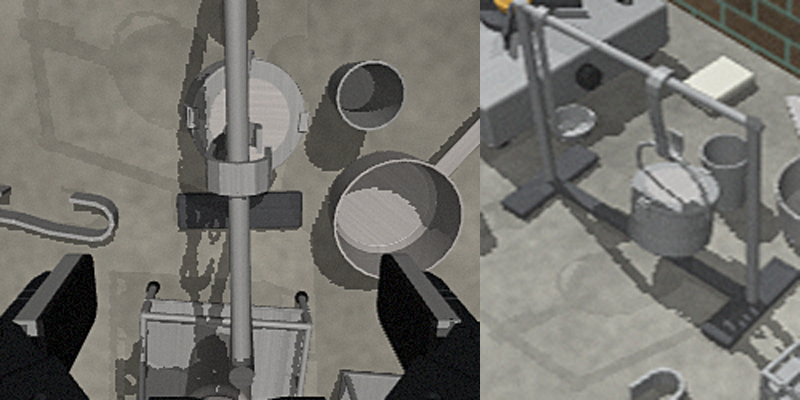

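The hook sits on the bar (238,170) with the carrier hanging under it, and the gripper is clear. I wait for any swing to die, then check stillness.

Emit:
{"api": "step_arm", "payload": {"targets": "0 0 -10 0; 0 0 -30 0; 0 0 -30 0; 0 0 -30 0; 0 0 -30 0; 0 0 -30 0; 0 0 -30 0; 0 0 -30 0; 0 0 -30 0; 0 0 -30 0; 0 0 -30 0; 0 0 -30 0"}}

```text
t: 27.2
tcp_pos: [0.58, 0.221, 0.4354]
tool_rot: [0.676, 0.737, 0.0, 0.0]
force: [-0.6, -0.0, 0.4]
finger_gap: 0.998
gripper_force: 0.0
```

Emit:
{"api": "step_arm", "payload": {"targets": "0 0 0 0; 0 0 0 0; 0 0 0 0; 0 0 0 0; 0 0 0 0; 0 0 0 0; 0 0 0 0; 0 0 0 0; 0 0 0 0; 0 0 0 0; 0 0 0 0; 0 0 0 0"}}

```text
t: 28.4
tcp_pos: [0.58, 0.2209, 0.4353]
tool_rot: [0.676, 0.737, -0.0, -0.0]
force: [-0.1, 0.5, 0.4]
finger_gap: 0.999
gripper_force: 0.0
```

Emit:
{"api": "step_arm", "payload": {"targets": "0 0 0 0; 0 0 0 0; 0 0 0 0; 0 0 0 0; 0 0 0 0; 0 0 0 0; 0 0 0 0; 0 0 0 0; 0 0 0 0; 0 0 0 0; 0 0 0 0; 0 0 0 0"}}

```text
t: 29.6
tcp_pos: [0.58, 0.2209, 0.4353]
tool_rot: [0.676, 0.737, -0.0, -0.0]
force: [-0.8, 0.3, 0.7]
finger_gap: 0.998
gripper_force: 0.0
```

Run:
```python
from h import *
F=[cv2.GaussianBlur(manip.snapshot('side')[170:225,240:290].astype(np.float32).mean(2),(3,3),0) for _ in range(10)]
print([np.round(cv2.phaseCorrelate(F[0],f)[0],2) for f in F], [round(float(abs(f-F[0]).mean()),2) for f in F])
```

```text
[array([0., 0.]), array([-0.02, -0.  ]), array([-0.02,  0.01]), array([-0.02,  0.04]), array([0.  , 0.01]), array([0.02, 0.02]), array([-0.  , -0.03]), array([0.01, 0.03]), array([ 0.02, -0.01]), array([ 0.01, -0.01])] [0.0, 0.83, 0.85, 0.83, 0.79, 0.84, 0.84, 0.83, 0.81, 0.81]
```

It is still.

```bash
python3 -c "
from station import manip; print(manip.sign_off())"
```

```text
the job is handed in; nothing more can be done
None
```

The carrier now hangs still from the steel hook on the rail, touched only by the hook; the job was handed in at about 30 s, and the judge's verdict was not shown.

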